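# Index the sample turret and hold the spacer block in the guard window

### The arm

A 6-joint arm with a two-finger parallel gripper is mounted at the origin on the work surface. World frame = base frame: x ahead of the robot, y to its left, z up, the work surface at z = 0. Lengths are in m, angles in degrees, forces in N, time in s.
With the tool pointing down it reaches from about 0.4 to 0.825 m from the base axis. Payload 7 kg.
Tool frame: the origin (TCP) lies at the very end of the fingers, on their centre line; the grasp point (between the pads) lies 19 mm behind it; z points along the fingers, y is the line along which they close (so a half turn about z gives the same grasp; the last joint's range is limited). The gripper opens to 88 mm and grips with 3 to 60 N. Pads are 19 mm wide; open, the fingers measure 130 mm over their backs; the gripper's body (78 mm by 193 mm) begins 47 mm behind the grasp point.
Start: joints at [84.746, 20.546, 0.682, 0, -70.136, -16.507], TCP at [0.25, 0.627, 0.227] pointing down, gripper open.
Joint ranges: [-176.03, 176.03], [-82.01, 121.73], [-58.28, 71.71], [-173.87, 95.51], [-174.79, -0.11], [-173.66, 173.66]. Speed limits (degrees/s): [136.94, 136.94, 172.46, 180, 180, 180].

### API

Orientations are given as [roll, pitch, yaw] about the fixed x, y, z axes, in that order (R = Rz(yaw) Ry(pitch) Rx(roll)).
In Python, from plant import r gives the robot as it stands. The module is installed in compiled form; this text tells all that it offers.
- The arm moves only by the tool jog_arm, never from a script. Its arguments are lists of equal length, an entry for each row: "travel": the shift along the tool's x, y, z each as a share of 50 cm, from -1 to 1, a list of three; "dr": the turn, a rotation vector about the tool's x, y, z each as a share of 360 degrees, from -1 to 1, a list of three; "claw": the opening, from 0 (shut) to 1 (fully open). A call has exactly 10 rows; each row is the pose to reach, as a shift and turn from the pose commanded when the call began, along the tool's axes at that moment, turning the shorter way round; what a row does not reach only later rows make up. A row lasts 1/8 s, in which the tool goes at most 62.5 mm and 10.7 degrees, less where a joint would pass 70% of its speed; a pose out of reach is approached as far as the arm can. A call with a number of a shift or a turn outside -1 to 1 is refused whole. A call with a gripper value outside its range is refused whole. The fingers move at their own pace and stop on an object; "newtons" is the grip in N (left out, the last holds). Time passes only in rows, so rows that repeat a pose let the fingers close, or fill a call up. It gives the time, the measured TCP pose, the force, the opening and the grip force at its end, in the units of the state.
- r.get_state(): the state, without advancing time (a new reading comes with each control period).
- r.capture(name): name is "side" or "top"; returns a dict with "pixels" (400x640x3 uint8, red, green, blue), "range_z" (400x640 float32, m along the optical axis (not along the pixel's ray), 0 where there is no reading), "fx", "fy", "cx", "cy" (pixels), "dist_coeffs" ([k1, k2, p1, p2, k3] as OpenCV has them; the pictures are not rectified), "position" and "attitude" of the camera in the world. Camera axes: x right, y up, looking along -z (the intrinsics and any distortion apply to the point x, -y, -z); pixel columns grow to the right and rows downward; lengths in m; the calibration is good to about 2 mm. A picture is of the moment at which its call begins.
- r.close_job(): hands the job in; it is judged then, once.
Trained networks look in the newest picture that a camera, given by its name, has taken for a name from the list of things; names that differ only in an ending like _2 or _b are one class to them, and where a whole thing is asked for, a point or a joint stands for the part that bears it (a point fixed in the world has none). Each returns a list of dicts, best first, with "conf" (0 to 1); they miss things now and then, are a little off and sometimes report something else, mostly with a low value. They report only what shows in the picture. A call takes as long as a camera call. They do not tell look-alikes from the thing itself.
- r.boxes_of(name, camera): "extent" ([left, top, right, bottom] in pixels, round what is visible of it).
- r.regions_of(name, camera): "pixels" (400x640 bool, what is visible of it) and "extent" ([left, top, right, bottom] in pixels, round what is visible of it).
- r.tip_of(name, camera): "at" ([column, row] in pixels: a listed point, or the origin of a listed thing).
The state is a dict: "time_s": time; "joints": joint angles; "qd": joint speeds; "joint_torque": joint torques, N m; "tcp_pos": TCP position; "eef_rot": TCP orientation; "contact_force": force on the tool from outside, world axes, zero at the start; "moment": the same for the moment, N m; "gripper_width": finger opening in m; "gripper_force": force on a finger pad.
Only numpy, scipy, OpenCV 4.12 (cv2) and the standard library are available. Lean on these libraries where they do the work, as an engineer would, in place of code of your own. Each camera call takes 0.05 s, during which the arm holds its last target. There are 200 camera calls.

### The job

Turn the black knob of the sample turret one click anticlockwise (seen from above), so that its only open pocket stops under the window of the fixed guard, and let the knob go. Then take the aluminium spacer block that stands on the counter, pass its lower end upright down through the window, and hold it with that end about halfway down the pocket, clear of the bottom: finish still gripping it there, without letting go. Leave the ball-and-frame model, the hammer and the sliding jaw alone.

Things in the scene. Friction and masses are not known exactly. Their poses are not given: they have to be found in the camera images.
- fixture: Fixed grey base plate (x -112 to 132, y -112 to 112 mm, 12 mm thick) with the turret on it and, over part of the turret, a dark steel guard bridge (x 30 to 128, y -32 to 32 mm, plate from 52 to 60 mm high, on one post at x 112 to 128 mm). Origin on the counter, on the turret axis; z up, x points from the axis to the guard window.
- window (a point): Centre of the guard window at the guard plate's top face, 60 mm above the counter; axes as the fixture's. A straight slot 44 mm long (x) by 22 mm wide (y), through the 8 mm plate; on top of it a steel lead-in bevel, 6 mm high, widens it by 4 mm on every side.
- turret (a joint): Turret angle about the vertical axis, rad, growing anticlockwise seen from above. 0: pocket exactly under the window. Spring clicks at -0.785, 0 and 0.785, stops at +-0.87; starts in the -0.785 one. Peak torque 0.3 to 0.8 N m; halfway between clicks it changes sign, so that past halfway a released turret snaps into the next click by itself.
- knob (a point): Centre of the black bar knob on the turret axis, 93 mm above the counter; turns with the turret. The bar is 52 mm long (x), 16 mm thick (y), 30 mm tall (z -15 to +15 mm), on a stem of 18 mm diameter. x points along the bar, towards the pocket.
- pocket (a point): Centre of the turret's only open pocket at half its depth, 31 mm above the counter, 70 mm from the axis; axes as the knob's. 48 mm (x) by 30 mm (y), right through the turret disc (aluminium, 208 mm across, 16 to 46 mm above the counter). The pocket's bottom is the base plate, 12 mm above the counter. The other stations are closed by flat brass caps.
- spacer: Plain aluminium spacer block, 40 mm (x) by 20 mm (y) by 100 mm tall (z), about 0.2 kg, standing loose on its small end. Origin at the centre of its underside. It goes through the window with its 40 mm side along the window's 44 mm.
- lattice: Bystander: navy plastic cubic frame, 80 mm, with five lime acrylic spheres fixed in it; loose. Origin at the centre of its underside.
- hammer: Bystander: small brass hammer with a rosewood grip, 200 mm long along its x, lying loose on the counter.
- jaw: Bystander: beech caliper jaw, 50 mm wide and 62 mm high, that slides on a fixed wooden track 300 mm long and 60 mm wide. Origin on the counter in the middle of the jaw.
Not all that is in view belongs to the job. Leave any blue, pink or yellow look-alike of the spacer alone.

How it is judged (in metres and radians):
On the way:
1. the turret rests in its window detent with the knob let go, before the block enters the window (value of joint turret between -0.06 and 0.06 rad and contact force between the fingers and fixture below 0.1 N and (horizontal distance between spacer and window above 0.03 m or z of spacer in the frame of window above 0 m)), for 0.2 s.
At the end, for the whole second after the job is handed in: The turret is within 0.08 rad of its window detent; the spacer block is upright within 0.12 rad, through the window (its underside 17 to 41 mm below the guard's top face, at least 7 mm above the pocket's bottom, within 7 mm of the window's centre line), still and gripped by the fingers (value of joint turret between -0.08 and 0.08 rad and z of spacer in the frame of window between -0.041 and -0.017 m and horizontal distance between spacer and window below 0.007 m and angle between spacer's own z axis and vertical below 0.12 rad and contact force between the fingers and spacer above 3 N and linear speed of spacer below 0.02 m/s); the arm keeps its last pose, push and grip.
It fails at once if the turret is turned well past the window position (value of joint turret above 0.45 rad).
It fails at once if the ball-and-frame model is displaced by more than 20 mm (distance of lattice from where it was at the start of the episode above 0.02 m).
It fails at once if the hammer is displaced by more than 20 mm (distance of hammer from where it was at the start of the episode above 0.02 m).
It fails at once if the sliding jaw is displaced by more than 20 mm (distance of jaw from where it was at the start of the episode above 0.02 m).
It also fails if it takes over 64 s, if anything falls off the work surface, if the arm or the gripper's body presses on something with over 40 N, if the wrist force passes 120 N, or if a joint passes its speed limit or range.

## Working session

There is one attempt and no reset: what is moved stays moved. The work goes in short steps, Python scripts to look and compute and a tool call to move; the robot and the scene stay as the last step left them, time stands still between calls to the robot, and variables do not carry over. Pictures are saved under pics/ and viewed, at most 10 in all, crops included, and the job is handed in when it is done.

Besides the shell and the picture viewer there is one more tool, called after "Request:" by a JSON object that holds its "method" and its "body", one argument or row to a line. jog_arm: Moves the arm, as the interface text tells. Its arguments: {"type":"object","properties":{"travel":{"type":"array"},"dr":{"type":"array"},"claw":{"type":"array"},"newtons":{"type":"number"}},"required":["travel","dr","claw"]}

```bash
mkdir -p pics
cat > h.py <<'E'
import numpy as np, cv2
from scipy.spatial.transform import Rotation as R
from plant import r
def cloud(c):
    h,w=c["range_z"].shape
    K=np.array([[c["fx"],0,c["cx"]],[0,c["fy"],c["cy"]],[0,0,1]]);
    uv=np.stack(np.meshgrid(np.arange(w),np.arange(h)),-1).reshape(-1,1,2).astype(np.float64)
    n=cv2.undistortPoints(uv,K,np.array(c["dist_coeffs"],float)).reshape(h,w,2)
    z=c["range_z"]
    p=np.stack([n[...,0]*z,-n[...,1]*z,-z],-1)
    A=np.array(c["attitude"],float)
    M=A if A.shape==(3,3) else R.from_euler('xyz',A,degrees=True).as_matrix()
    return p@M.T+np.array(c["position"])
def save(c,n): cv2.imwrite("pics/"+n,c["pixels"][...,::-1])
E
python3 - <<'E'
from h import *
for n in("top","side"):
    c=r.capture(n); save(c,n+"0.png"); P=cloud(c); np.savez(n+"0.npz",P=P,z=c["range_z"],px=c["pixels"])
    print(n,c["position"],c["attitude"],c["fx"],c["dist_coeffs"])
    for t in("fixture","knob","window","pocket","spacer","lattice","hammer","jaw"):
        try:
            for d in r.tip_of(t,n)[:3]:
                u,v=np.round(d["at"]).astype(int); print(t,round(d["conf"],2),u,v,P[v,u].round(3) if 0<=v<400 and 0<=u<640 else "")
        except Exception as e: print(t,e)
print(r.get_state())
E
```

```text
top [0.35484311 0.15765111 1.37287139] [  9.33480449   0.7475566  -88.6464054 ] 502.4971175185163 [-0.11145957  0.          0.          0.          0.        ]
fixture 0.6 432 239 [ 0.473 -0.12   0.047]
fixture 0.25 445 220 [ 0.525 -0.156  0.043]
knob 0.77 439 240 [ 0.465 -0.125  0.107]
window 0.65 447 221 [ 0.521 -0.16   0.051]
pocket 0.69 460 230 [ 0.502 -0.204  0.014]
spacer 0.63 297 215 [0.522 0.236 0.101]
spacer 0.49 284 247 [0.44  0.267 0.096]
spacer 0.49 261 221 [0.505 0.328 0.101]
lattice 0.7 275 156 [0.693 0.306 0.035]
jaw 0.61 452 141 [ 0.749 -0.185  0.024]
side [ 0.11170505 -0.45505771  1.07450031] [ 37.73592008  -0.79202467 -36.36363523] 473.10913595507935 [-0.04723751  0.          0.          0.          0.        ]
fixture 0.83 354 326 [ 0.453 -0.14   0.045]
knob 0.64 359 309 [ 0.465 -0.135  0.11 ]
window 0.96 387 307 [ 0.548 -0.148  0.043]
pocket 0.82 386 334 [ 0.512 -0.191  0.013]
spacer 0.74 261 222 [0.448 0.264 0.01 ]
spacer 0.66 266 195 [0.504 0.325 0.029]
spacer 0.64 293 213 [0.531 0.228 0.026]
lattice 0.75 325 172 [0.691 0.294 0.033]
hammer 0.56 253 168 [0.532 0.444 0.019]
jaw 0.87 458 283 [ 0.736 -0.202  0.038]
{'time_s': 0.9, 'joints': array([ 8.47469987e+01,  2.05447392e+01,  6.81994242e-01,  1.28626099e-04,
       -7.01355462e+01, -1.65077198e+01]), 'qd': array([0.10150196, 0.05131364, 0.02647747, 0.05536089, 0.04336627,
       0.05727334]), 'joint_torque': array([-9.53160998e-04, -5.82359576e+01,  2.93287772e+01,  7.00190753e+00,
        1.23441074e-02, -1.95796514e-05]), 'tcp_pos': array([0.25024486, 0.62687816, 0.22658023]), 'eef_rot': array([-1.79998327e+02,  3.69570849e-04, -2.17606775e+01]), 'contact_force': array([-0.07393952, -0.20842497, -0.37998907]), 'moment': array([ 0.01351039,  0.02423967, -0.02159976]), 'gripper_force': 0.0, 'gripper_width': 0.08764631309544302}
```

View pics/top0.png

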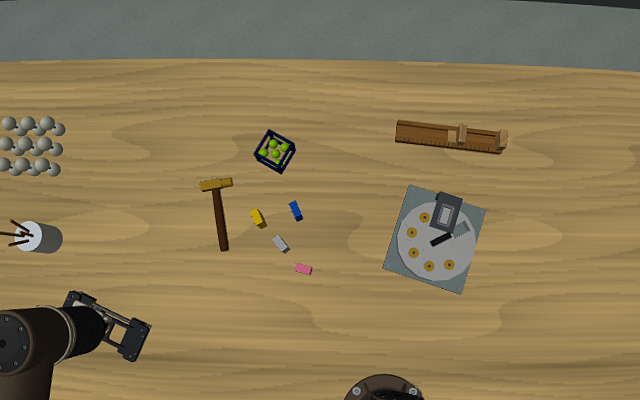

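View pics/side0.png

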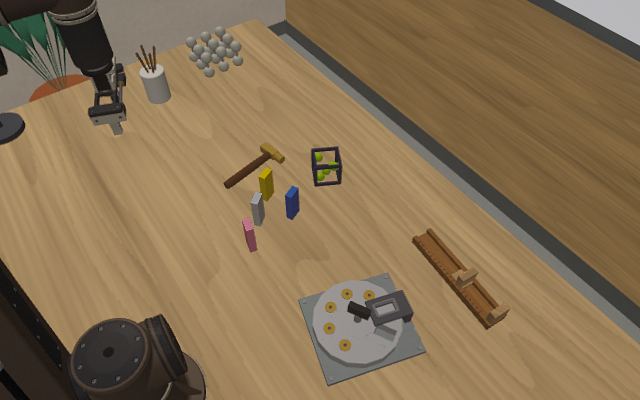

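The top view shows the grey spacer at (281,243), between the yellow (258,218), blue (296,211) and pink (303,268) look-alikes. The knob is at (441,239), the guard at (447,212) and the pocket at (461,228).

```bash
python3 - <<'E'
from h import *
def rect(p,s):
    p=p.astype(np.float32); (c,wh,a)=cv2.minAreaRect(p*1000); print(s,len(p),np.round(c,1),np.round(wh,1),round(a,1))
for n in("top","side"):
    d=np.load(n+"0.npz");P=d["P"];ok=d["z"]>0; print(n)
    f=ok&(P[...,0]>.3)&(P[...,0]<.64)&(P[...,1]<.05)&(P[...,1]>-.32)
    q=P[f]; z=q[:,2]
    print(np.histogram(z,np.arange(-.01,.13,.005)))
    b=(z>.006); m=np.zeros(ok.shape,np.uint8); 
    rect(q[(z>.007)&(z<.016)],"plate")
    dq=q[(z>.040)&(z<.051)]
    # circle by hull algebraic fit
    hl=cv2.convexHull((dq[:,:2]*1000).astype(np.float32))[:,0]; print("circ",cv2.minEnclosingCircle(hl))
    rect(q[(z>.055)&(z<.072)][:,:2],"guard") ; rect(q[(z>.098)&(z<.115)][:,:2],"knob")
    print("knob z",np.median(z[z>.095]))
    e=ok&(abs(P[...,0]-.45)<.11)&(abs(P[...,1]-.265)<.1)&(P[...,2]>.09)
    nl,L=cv2.connectedComponents(e.astype(np.uint8))
    for i in range(1,nl):
        if (L==i).sum()>15: rect(P[L==i][:,:2],"blk"); print(d["px"][L==i].mean(0).round(),np.median(P[L==i][:,2]).round(4))
    c={"top":(360,170,500,310),"side":(290,260,430,400)}[n]
    im=cv2.resize(d["px"][c[1]:c[3],c[0]:c[2]],(560,560),interpolation=cv2.INTER_CUBIC)
    cv2.imwrite(f"pics/{n}c.png",im[...,::-1])
E
sed -i 's/rect(q\[(z>.007)&(z<.016)\],/&/' h.py
```

```text
top
(array([ 249, 3571, 4739,  968, 1381,  476,   35,   35,   28,   65, 1141,
       2366,  472,  265,  391,   88,    6,    0,    4,    2,    3,    2,
         14,   95,   24,    0,    0,    0]), array([-0.01 , -0.005,  0.   ,  0.005,  0.01 ,  0.015,  0.02 ,  0.025,
        0.03 ,  0.035,  0.04 ,  0.045,  0.05 ,  0.055,  0.06 ,  0.065,
        0.07 ,  0.075,  0.08 ,  0.085,  0.09 ,  0.095,  0.1  ,  0.105,
        0.11 ,  0.115,  0.12 ,  0.125,  0.13 ]))Traceback (most recent call last):
  File "<stdin>", line 10, in <module>
  File "<stdin>", line 3, in rect
cv2.error: OpenCV(4.12.0) /io/opencv/modules/imgproc/src/convhull.cpp:143: error: (-215:Assertion failed) total >= 0 && (depth == CV_32F || depth == CV_32S) in function 'convexHull'
```

```bash
cat > m.py <<'E'
from h import *
def rect(p,s):
    p=p[:,:2].astype(np.float32); (c,wh,a)=cv2.minAreaRect(p*1000); print(s,len(p),np.round(c,1),np.round(wh,1),round(a,1))
for n in("top","side"):
    d=np.load(n+"0.npz");P=d["P"];ok=d["z"]>0; print(n)
    f=ok&(P[...,0]>.3)&(P[...,0]<.64)&(P[...,1]<.05)&(P[...,1]>-.32)
    def comp(lo,hi):
        nl,L,S,_=cv2.connectedComponentsWithStats((f&(P[...,2]>lo)&(P[...,2]<hi)).astype(np.uint8),connectivity=4)
        return P[L==1+np.argmax(S[1:,4])]
    rect(comp(.007,.2),"all")
    dq=comp(.038,.052)
    hl=cv2.convexHull((dq[:,:2]*1000).astype(np.float32))[:,0]; print("circ",cv2.minEnclosingCircle(hl))
    rect(comp(.055,.072),"guard") ; rect(comp(.098,.12),"knob")
    e=ok&(abs(P[...,0]-.47)<.11)&(abs(P[...,1]-.265)<.1)&(P[...,2]>.09)
    nl,L=cv2.connectedComponents(e.astype(np.uint8))
    for i in range(1,nl):
        if (L==i).sum()>15: rect(P[L==i],"blk"); print(d["px"][L==i].mean(0).round(),np.median(P[L==i][:,2]).round(4))
    c={"top":(360,170,500,310),"side":(290,260,430,400)}[n]
    im=cv2.resize(d["px"][c[1]:c[3],c[0]:c[2]],(560,560),interpolation=cv2.INTER_CUBIC)
    cv2.imwrite(f"pics/{n}c.png",im[...,::-1])
E
python3 m.py
```

```text
top
all 7268 [ 481.2 -136.3] [226.8 252.8] 72.6
circ ((467.9549865722656, -132.04466247558594), 106.43978118896484)
guard 743 [ 543.2 -155.1] [63.8 99.9] 72.3
knob 134 [ 468.2 -130.9] [15.8 50.9] 27.1
blk 127 [538.9 243.6] [40.4 19.9] 24.8
[ 23.  65. 141.] 0.1005
blk 130 [516.7 342.4] [40.5 20.6] 25.8
[180. 150.   6.] 0.1001
blk 127 [449.6 279.6] [40.2 19.7] 40.7
[142. 146. 148.] 0.1
blk 129 [387.1 219.4] [40.2 19.9] 75.6
[184.  96. 120.] 0.1
side
all 9068 [ 478.5 -134.2] [225.9 244.5] 72.4
circ ((469.2484436035156, -130.7609405517578), 106.5462646484375)
guard 912 [ 544.7 -155.9] [66.2 99.4] 71.4
knob 185 [ 469.2 -132. ] [18.5 51.4] 27.4
blk 108 [518. 342.] [41.7 24.1] 19.7
[162. 138.   8.] 0.0991
blk 116 [540.1 241.9] [43.2 21.3] 23.3
[ 53.  72. 127.] 0.0994
blk 115 [450.6 278.7] [43.5 20.8] 37.8
[140. 137. 136.] 0.0994
blk 124 [387.8 219.3] [44.4 20. ] 76.2
[172. 107. 121.] 0.0998
```

View pics/topc.png

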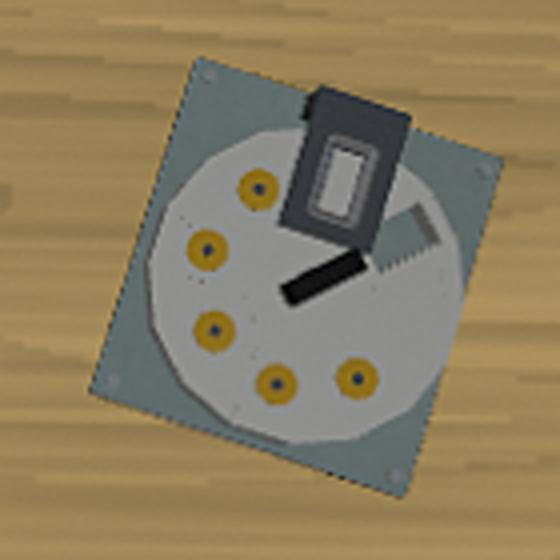

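```bash
cat >> h.py <<'E'
def plan(*wps,start=None):
    "wps: (x,y,z,yaw); shares from start pose (tool down)"
    s=r.get_state(); 
    if start is None:
        p0=np.array(s["tcp_pos"]); R0=R.from_euler('xyz',s["eef_rot"],degrees=True)
    else: p0=np.array(start[:3]); R0=R.from_euler('xyz',[180,0,start[3]],degrees=True)
    print("t",s["time_s"],p0.round(4),np.round(s["eef_rot"],2),s["gripper_width"],s["gripper_force"],np.round(s["contact_force"],1))
    for x,y,z,a in wps:
        t=R0.inv().apply(np.array([x,y,z])-p0)/.5
        d=(R0.inv()*R.from_euler('xyz',[180,0,a],degrees=True)).as_rotvec(degrees=True)/360
        print(t.round(4),d.round(4))
E
python3 - <<'E'
from h import *
a=(.50,.22,.20,-40); b=(.474,-.142,.15,-62.7)
plan(a); plan(b,start=a)
E
```

```text
t 0.9 [0.2502 0.6269 0.2266] [-180.      0.    -21.76] 0.08764631309544302 0.0 [-0.1 -0.2 -0.4]
[0.7656 0.5706 0.0531] [-0.      0.      0.0507]
t 0.9 [0.5  0.22 0.2 ] [-180.      0.    -21.76] 0.08764631309544302 0.0 [-0.1 -0.2 -0.4]
[0.4255 0.588  0.1   ] [ 0.     -0.      0.0631]
```

Request:
{"method": "jog_arm", "body": {
  "travel": [
    [0.05,0.04,0],
    [0.13,0.1,0.01],
    [0.22,0.165,0.02],
    [0.31,0.23,0.02],
    [0.4,0.3,0.03],
    [0.49,0.37,0.04],
    [0.58,0.435,0.05],
    [0.67,0.5,0.05],
    [0.74,0.55,0.05],
    [0.766,0.57,0.053]
  ],
  "dr": [
    [0,0,0.003],
    [0,0,0.008],
    [0,0,0.014],
    [0,0,0.02],
    [0,0,0.026],
    [0,0,0.032],
    [0,0,0.038],
    [0,0,0.044],
    [0,0,0.049],
    [0,0,0.051]
  ],
  "claw": [1,1,1,1,1,1,1,1,1,1]
}}

```text
time_s: 2.15
tcp_pos: [0.5012, 0.2183, 0.2002]
eef_rot: [-180.0, -0.0, -40.3]
contact_force: [-0.1, 0.2, -0.8]
gripper_width: 0.0877
gripper_force: 0.0
```

Request:
{"method": "jog_arm", "body": {
  "travel": [
    [0.02,0.03,0],
    [0.06,0.09,0.01],
    [0.11,0.16,0.02],
    [0.17,0.24,0.03],
    [0.23,0.32,0.05],
    [0.29,0.4,0.06],
    [0.35,0.48,0.08],
    [0.4,0.55,0.09],
    [0.4255,0.588,0.1],
    [0.4255,0.588,0.1]
  ],
  "dr": [
    [0,0,0.003],
    [0,0,0.009],
    [0,0,0.016],
    [0,0,0.024],
    [0,0,0.033],
    [0,0,0.042],
    [0,0,0.051],
    [0,0,0.059],
    [0,0,0.063],
    [0,0,0.063]
  ],
  "claw": [1,1,1,1,1,1,1,1,1,1]
}}

```text
time_s: 3.4
tcp_pos: [0.4726, -0.1423, 0.1497]
eef_rot: [180.0, 0.0, -62.9]
contact_force: [0.2, 1.0, -0.3]
gripper_width: 0.0878
gripper_force: 0.0
```

Run:
```python
from h import *
plan((.474,-.142,.083,-62.7))
for n in("side","top"):
    c=r.capture(n); save(c,n+"1.png")
a=cv2.imread("pics/side1.png")[230:400,260:480];cv2.imwrite("pics/s1c.png",cv2.resize(a,None,fx=3,fy=3))
```

```text
t 3.4 [ 0.4726 -0.1423  0.1497] [ 1.7996e+02  3.0000e-02 -6.2900e+01] 0.08775107693924594 0.0 [ 0.2  1.  -0.3]
[ 0.0008 -0.003   0.1334] [ 0.0001  0.0001 -0.0006]
```

View pics/s1c.png

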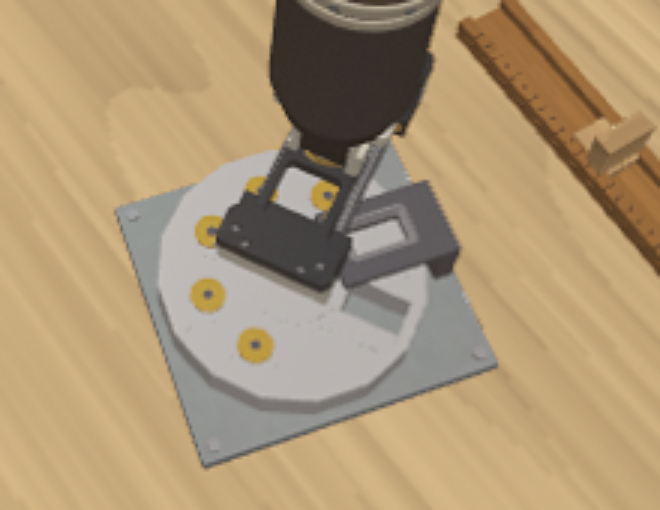

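The gripper hangs over the turret, at about (285,225) in the crop, with its fingers either side of the knob and clear of the guard. I'll descend and close.

Request:
{"method": "jog_arm", "body": {
  "travel": [
    [0,-0.002,0.03],
    [0,-0.003,0.07],
    [0,-0.003,0.11],
    [0,-0.003,0.134],
    [0,-0.003,0.134],
    [0,-0.003,0.134],
    [0,-0.003,0.134],
    [0,-0.003,0.134],
    [0,-0.003,0.134],
    [0,-0.003,0.134]
  ],
  "dr": [
    [0,0,0],
    [0,0,0],
    [0,0,0],
    [0,0,0],
    [0,0,0],
    [0,0,0],
    [0,0,0],
    [0,0,0],
    [0,0,0],
    [0,0,0]
  ],
  "claw": [1,1,1,1,1,0,0,0,0,0],
  "newtons": 50
}}

```text
time_s: 4.75
tcp_pos: [0.4749, -0.1411, 0.0832]
eef_rot: [-180.0, -0.0, -62.8]
contact_force: [-0.1, 0.4, -0.4]
gripper_width: 0.0433
gripper_force: 0.0
```

Request:
{"method": "jog_arm", "body": {
  "travel": [
    [0,0,0],
    [0,0,0],
    [0,0,0],
    [0,0,0],
    [0,0,0],
    [0,0,0],
    [0,0,0],
    [0,0,0],
    [0,0,0],
    [0,0,0]
  ],
  "dr": [
    [0,0,0],
    [0,0,0],
    [0,0,0],
    [0,0,0],
    [0,0,0],
    [0,0,0],
    [0,0,0],
    [0,0,0],
    [0,0,0],
    [0,0,0]
  ],
  "claw": [0,0,0,0,0,0,0,0,0,0],
  "newtons": 50
}}

```text
time_s: 6.0
tcp_pos: [0.4749, -0.141, 0.083]
eef_rot: [-180.0, -0.0, -62.8]
contact_force: [1.0, 0.9, -2.4]
gripper_width: 0.0153
gripper_force: 50.0
```

Request:
{"method": "jog_arm", "body": {
  "travel": [
    [-0.0001,-0.002,0],
    [-0.0003,-0.004,0],
    [-0.0008,-0.006,0],
    [-0.0014,-0.0079,0],
    [-0.0022,-0.0097,0],
    [-0.0031,-0.0115,0],
    [-0.0042,-0.0132,0],
    [-0.0054,-0.0148,0],
    [-0.0067,-0.0163,0],
    [-0.0067,-0.0163,0]
  ],
  "dr": [
    [0,0,-0.0139],
    [0,0,-0.0278],
    [0,0,-0.0417],
    [0,0,-0.0556],
    [0,0,-0.0694],
    [0,0,-0.0833],
    [0,0,-0.0972],
    [0,0,-0.1111],
    [0,0,-0.125],
    [0,0,-0.125]
  ],
  "claw": [0,0,0,0,0,0,0,0,0,0],
  "newtons": 50
}}

```text
time_s: 7.25
tcp_pos: [0.4804, -0.1345, 0.083]
eef_rot: [180.0, 0.0, -17.8]
contact_force: [0.7, -1.1, -2.4]
gripper_width: 0.0154
gripper_force: 50.0
```

Request:
{"method": "jog_arm", "body": {
  "travel": [
    [0,0,0],
    [0,0,0],
    [0,0,0],
    [0,0,0],
    [0,0,0],
    [0,0,0],
    [0,0,0],
    [0,0,0],
    [0,0,0],
    [0,0,0]
  ],
  "dr": [
    [0,0,0],
    [0,0,0],
    [0,0,0],
    [0,0,0],
    [0,0,0],
    [0,0,0],
    [0,0,0],
    [0,0,0],
    [0,0,0],
    [0,0,0]
  ],
  "claw": [0,0,0.4,0.6,0.8,1,1,1,1,1],
  "newtons": 50
}}

```text
time_s: 8.5
tcp_pos: [0.4806, -0.1343, 0.083]
eef_rot: [180.0, 0.0, -17.8]
contact_force: [-0.4, -0.4, -0.5]
gripper_width: 0.0862
gripper_force: 0.0
```

Run:
```python
from h import *
s=r.get_state(); p=s["tcp_pos"]
a=(p[0],p[1],.2,-17.7);b=(.50,.16,.20,10); c=(.45,.279,.15,40.5)
plan(a); plan(b,start=a); plan(c,start=b)
```

```text
t 8.5 [ 0.4806 -0.1343  0.083 ] [180.    0.  -17.8] 0.08620091085623344 0.0 [-0.4 -0.4 -0.5]
[-0.      0.     -0.2339] [ 0.      0.     -0.0003]
t 8.5 [ 0.4806 -0.1343  0.2   ] [180.    0.  -17.8] 0.08620091085623344 0.0 [-0.4 -0.4 -0.5]
[-0.142  -0.5726 -0.    ] [-0.      0.     -0.0769]
t 8.5 [0.5  0.16 0.2 ] [180.    0.  -17.8] 0.08620091085623344 0.0 [-0.4 -0.4 -0.5]
[-0.0572 -0.2517  0.1   ] [ 0.      0.     -0.0847]
```

Request:
{"method": "jog_arm", "body": {
  "travel": [
    [0,0,-0.06],
    [0,0,-0.15],
    [-0.005,-0.02,-0.22],
    [-0.02,-0.08,-0.234],
    [-0.04,-0.16,-0.234],
    [-0.065,-0.26,-0.234],
    [-0.09,-0.36,-0.234],
    [-0.115,-0.46,-0.234],
    [-0.135,-0.54,-0.234],
    [-0.142,-0.573,-0.234]
  ],
  "dr": [
    [0,0,0],
    [0,0,0],
    [0,0,0],
    [0,0,-0.01],
    [0,0,-0.02],
    [0,0,-0.034],
    [0,0,-0.048],
    [0,0,-0.062],
    [0,0,-0.073],
    [0,0,-0.077]
  ],
  "claw": [1,1,1,1,1,1,1,1,1,1]
}}

```text
time_s: 9.75
tcp_pos: [0.5005, 0.1621, 0.1999]
eef_rot: [180.0, 0.0, 10.1]
contact_force: [-0.4, -0.5, -0.2]
gripper_width: 0.0875
gripper_force: 0.0
```

```bash
python3 - <<'E'
from h import *
plan((.45,.279,.15,40.5))
for n in("top","side"):
    c=r.capture(n); P=cloud(c); np.savez(n+"0.npz",P=P,z=c["range_z"],px=c["pixels"])
E
python3 m.py
```

```text
t 9.75 [0.5005 0.1621 0.1999] [1.80e+02 1.00e-02 1.01e+01] 0.08752503340471002 0.0 [-0.4 -0.5 -0.2]
[-0.0585 -0.2479  0.0998] [-0.      0.     -0.0845]
top
all 7275 [ 483.3 -135.9] [226.9 255.9] 72.4
circ ((469.32098388671875, -131.99072265625), 106.69190216064453)
guard 725 [ 543.5 -155. ] [64.4 99.7] 72.3
knob 146 [ 468.1 -130.1] [17.1 52.3] 73.0
blk 8098 [453.4 265. ] [199.9 186.8] 90.0
[70. 61. 50.] 0.6235
blk 128 [387.1 219.4] [40. 20.] 75.5
[208. 109. 136.] 0.1011
side
all 9063 [ 478.6 -134.5] [225.6 245.6] 72.6
circ ((469.6529846191406, -131.26498413085938), 106.4575424194336)
guard 883 [ 545.2 -155.5] [66.8 99.5] 72.8
knob 183 [ 468.6 -131.8] [17.2 51.7] 71.1
blk 5518 [453.1 263.5] [186.3 196.9] 0.0
[73. 63. 51.] 0.6049
blk 106 [538.6 242. ] [39.3 21.4] 23.3
[ 51.  76. 137.] 0.0995
blk 116 [450.3 278.8] [41.6 21.7] 41.9
[147. 144. 143.] 0.0995
blk 129 [387.8 219.1] [44.9 20.5] 76.9
[179. 113. 127.] 0.0996
```

View pics/topc.png

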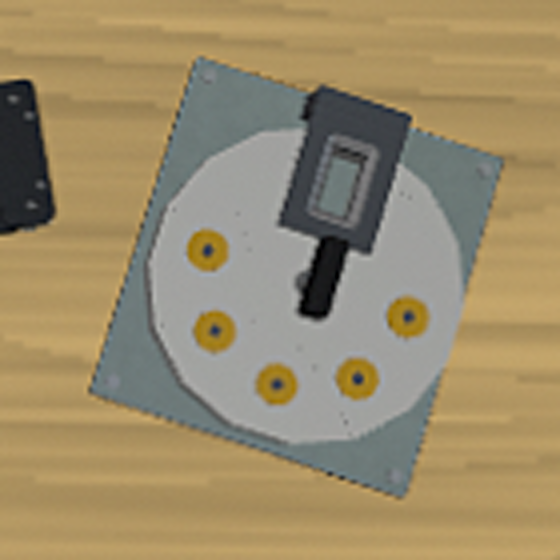

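The pocket now shows under the window at (345,185), with the bar at (325,278) lined up with it. Next, the spacer.

Request:
{"method": "jog_arm", "body": {
  "travel": [
    [-0.01,-0.04,0],
    [-0.03,-0.11,0.02],
    [-0.045,-0.19,0.05],
    [-0.057,-0.24,0.08],
    [-0.0585,-0.248,0.1],
    [-0.0585,-0.248,0.12],
    [-0.0585,-0.248,0.17],
    [-0.0585,-0.248,0.22],
    [-0.0585,-0.248,0.268],
    [-0.0585,-0.248,0.268]
  ],
  "dr": [
    [0,0,-0.015],
    [0,0,-0.035],
    [0,0,-0.06],
    [0,0,-0.08],
    [0,0,-0.0845],
    [0,0,-0.0845],
    [0,0,-0.0845],
    [0,0,-0.0845],
    [0,0,-0.0845],
    [0,0,-0.0845]
  ],
  "claw": [1,1,1,1,1,1,1,1,1,1]
}}

```text
time_s: 11.1
tcp_pos: [0.45, 0.2751, 0.0646]
eef_rot: [180.0, 0.2, 40.2]
contact_force: [0.1, 0.3, -0.2]
gripper_width: 0.0879
gripper_force: 0.0
```

Request:
{"method": "jog_arm", "body": {
  "travel": [
    [0,0,0],
    [0,0,0],
    [0,0,0],
    [0,0,0],
    [0,0,0],
    [0,0,0],
    [0,0,0],
    [0,0,0],
    [0,0,0],
    [0,0,0]
  ],
  "dr": [
    [0,0,0],
    [0,0,0],
    [0,0,0],
    [0,0,0],
    [0,0,0],
    [0,0,0],
    [0,0,0],
    [0,0,0],
    [0,0,0],
    [0,0,0]
  ],
  "claw": [0.5,0.4,0.35,0.3,0.2,0.1,0,0,0,0],
  "newtons": 30
}}

```text
time_s: 12.35
tcp_pos: [0.4504, 0.2773, 0.066]
eef_rot: [-180.0, 0.0, 40.3]
contact_force: [-0.1, 1.0, -0.1]
gripper_width: 0.0202
gripper_force: 30.0
```

Run:
```python
from h import *
plan((.45,.279,.066,40.5))
```

```text
t 12.35 [0.4504 0.2773 0.066 ] [-180.      0.     40.34] 0.020208649622951647 29.9928081035614 [-0.1  1.  -0.1]
[ 0.0017 -0.0031  0.0001] [-0.      0.     -0.0004]
```

Run:
```python
from h import *
s=r.get_state();p=s["tcp_pos"]
b=(.50,.06,.20,5);plan((p[0],p[1],.2,40.34),b);plan((.5352,-.1528,.2,-17.7),start=b)
```

```text
t 12.35 [0.4504 0.2773 0.066 ] [-180.      0.     40.34] 0.020208649622951647 29.9928081035614 [-0.1  1.  -0.1]
[-0.     -0.     -0.2679] [-0.  0. -0.]
[-0.2057  0.3955 -0.2679] [0.     0.     0.0982]
t 12.35 [0.5  0.06 0.2 ] [-180.      0.     40.34] 0.020208649622951647 29.9928081035614 [-0.1  1.  -0.1]
[0.033  0.4301 0.    ] [ 0.     -0.      0.0631]
```

Request:
{"method": "jog_arm", "body": {
  "travel": [
    [0,0,-0.03],
    [0,0,-0.1],
    [0,0,-0.18],
    [0,0,-0.25],
    [-0.015,0.03,-0.268],
    [-0.05,0.1,-0.268],
    [-0.1,0.19,-0.268],
    [-0.15,0.29,-0.268],
    [-0.19,0.365,-0.268],
    [-0.206,0.3955,-0.268]
  ],
  "dr": [
    [0,0,0],
    [0,0,0],
    [0,0,0],
    [0,0,0],
    [0,0,0.008],
    [0,0,0.025],
    [0,0,0.048],
    [0,0,0.073],
    [0,0,0.092],
    [0,0,0.098]
  ],
  "claw": [0,0,0,0,0,0,0,0,0,0],
  "newtons": 40
}}

```text
time_s: 13.6
tcp_pos: [0.499, 0.0569, 0.1994]
eef_rot: [180.0, 0.1, 4.7]
contact_force: [0.7, -0.5, -2.8]
gripper_width: 0.0197
gripper_force: 40.0
```

Request:
{"method": "jog_arm", "body": {
  "travel": [
    [0.002,0.03,0],
    [0.006,0.08,0],
    [0.011,0.14,0],
    [0.016,0.21,0],
    [0.021,0.28,0],
    [0.026,0.34,0],
    [0.03,0.39,0],
    [0.032,0.42,0],
    [0.033,0.43,0],
    [0.033,0.43,0]
  ],
  "dr": [
    [0,0,0.005],
    [0,0,0.012],
    [0,0,0.021],
    [0,0,0.031],
    [0,0,0.041],
    [0,0,0.05],
    [0,0,0.057],
    [0,0,0.062],
    [0,0,0.063],
    [0,0,0.063]
  ],
  "claw": [0,0,0,0,0,0,0,0,0,0]
}}

```text
time_s: 14.85
tcp_pos: [0.5352, -0.1525, 0.1999]
eef_rot: [-180.0, 0.0, -17.6]
contact_force: [0.4, 0.2, -2.2]
gripper_width: 0.0198
gripper_force: 40.0
```

Run:
```python
from h import *
plan((.5352,-.1528,.145,-17.7))
ax=np.array([np.cos(np.radians(-17.7)),np.sin(np.radians(-17.7))])
for n in("top","side"):
    c=r.capture(n); save(c,n+"2.png"); P=cloud(c); g=r.regions_of("spacer",n)
    for d in g[:4]:
        m=d["pixels"]&(c["range_z"]>0); q=P[m]; print(n,d["conf"],d["extent"],m.sum(),np.median(q,0).round(3),q.min(0).round(3),q.max(0).round(3))
        if n=="side" and np.median(q[:,1])<0:
            k=q-[.5352,-.1528,0]; lx=k[:,:2]@ax; ly=k[:,:2]@[-ax[1],ax[0]]
            for z in np.arange(.11,.21,.01):
                w=abs(k[:,2]-z)<.005
                if w.sum()>5: print(z.round(3),w.sum(),np.percentile(lx[w],[2,50,98]).round(4),np.percentile(ly[w],[2,50,98]).round(4))
a=cv2.imread("pics/side2.png")[200:400,280:500];cv2.imwrite("pics/s2c.png",cv2.resize(a,None,fx=3,fy=3,interpolation=cv2.INTER_CUBIC))
```

```text
t 14.85 [ 0.5352 -0.1525  0.1999] [-1.7999e+02  2.0000e-02 -1.7600e+01] 0.01975135222275611 39.9925822019577 [ 0.4  0.2 -2.2]
[1.000e-04 5.000e-04 1.099e-01] [-0.      0.      0.0003]
top 0.74 [444.1, 217.8, 476.4, 272.3] 872 [ 0.472 -0.204  0.046] [ 0.39  -0.249 -0.001] [ 0.536 -0.137  0.112]
top 0.59 [251.1, 207.0, 265.0, 227.8] 215 [0.514 0.339 0.097] [ 0.494  0.325 -0.004] [0.552 0.37  0.108]
top 0.52 [290.6, 202.1, 300.9, 222.9] 145 [0.53  0.24  0.099] [ 0.517  0.226 -0.007] [0.556 0.255 0.108]
top 0.43 [294.1, 261.9, 314.2, 274.5] 143 [0.386 0.217 0.1  ] [0.373 0.198 0.001] [0.401 0.24  0.107]
side 0.82 [286.4, 184.3, 296.5, 220.6] 342 [0.533 0.235 0.069] [0.518 0.224 0.001] [0.561 0.257 0.105]
side 0.77 [256.2, 167.5, 274.5, 199.7] 368 [0.513 0.334 0.067] [ 0.495  0.322 -0.005] [0.579 0.435 0.106]
side 0.63 [240.1, 219.7, 255.5, 253.3] 313 [0.383 0.203 0.075] [ 0.373  0.195 -0.004] [0.43  0.315 0.105]
side 0.54 [383.3, 277.9, 397.9, 297.5] 194 [ 0.52  -0.157  0.164] [ 0.486 -0.181  0.135] [ 0.545 -0.139  0.271]
0.14 30 [-0.0185 -0.0079  0.0125] [-0.0108 -0.0092  0.0085]
0.15 37 [-0.0185 -0.0094  0.0107] [-0.0108 -0.0093  0.0059]
0.16 34 [-0.0183 -0.0097  0.0067] [-0.0105 -0.0092  0.0058]
0.17 25 [-0.0189 -0.0175 -0.001 ] [-0.0104 -0.0084  0.008 ]
0.18 30 [-0.0185 -0.0158 -0.004 ] [-0.0103 -0.0086  0.0082]
0.19 16 [-0.0183 -0.0172 -0.0083] [-0.0106 -0.0061  0.0074]
0.2 16 [-0.0191 -0.0178 -0.0099] [-0.0104 -0.0058  0.003 ]
```

View pics/s2c.png

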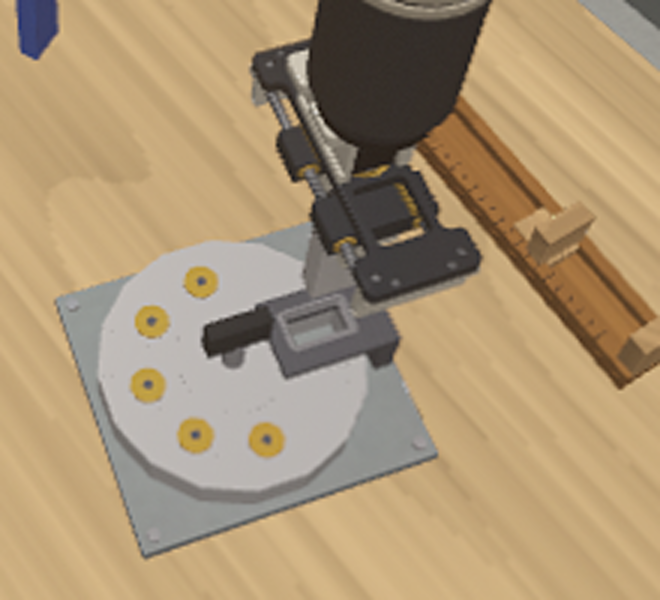

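The block hangs upright over the guard, whose window is at (318,325) in the crop. The side-camera depths put the block within about 1 mm of the window's centre line, so I'll lower it.

Request:
{"method": "jog_arm", "body": {
  "travel": [
    [0,0,0.02],
    [0,0,0.05],
    [0,0,0.08],
    [0,0,0.105],
    [0,0,0.12],
    [0,0,0.128],
    [0,0,0.134],
    [0,0,0.14],
    [0,0,0.144],
    [0,0,0.144]
  ],
  "dr": [
    [0,0,0],
    [0,0,0],
    [0,0,0],
    [0,0,0],
    [0,0,0],
    [0,0,0],
    [0,0,0],
    [0,0,0],
    [0,0,0],
    [0,0,0]
  ],
  "claw": [0,0,0,0,0,0,0,0,0,0]
}}

```text
time_s: 16.3
tcp_pos: [0.5353, -0.1529, 0.1281]
eef_rot: [-180.0, 0.0, -17.6]
contact_force: [-1.2, -0.4, -1.9]
gripper_width: 0.0199
gripper_force: 40.0
```

Request:
{"method": "jog_arm", "body": {
  "travel": [
    [0,0,0.002],
    [0,0,0.004],
    [0,0,0.006],
    [0,0,0.008],
    [0,0,0.01],
    [0,0,0.012],
    [0,0,0.014],
    [0,0,0.016],
    [0,0,0.018],
    [0,0,0.018]
  ],
  "dr": [
    [0,0,0],
    [0,0,0],
    [0,0,0],
    [0,0,0],
    [0,0,0],
    [0,0,0],
    [0,0,0],
    [0,0,0],
    [0,0,0],
    [0,0,0]
  ],
  "claw": [0,0,0,0,0,0,0,0,0,0]
}}

```text
time_s: 17.55
tcp_pos: [0.5352, -0.1528, 0.119]
eef_rot: [180.0, 0.0, -17.6]
contact_force: [-0.0, 0.1, -2.3]
gripper_width: 0.0198
gripper_force: 40.0
```

Request:
{"method": "jog_arm", "body": {
  "travel": [
    [0,0,0.004],
    [0,0,0.009],
    [0,0,0.014],
    [0,0,0.02],
    [0,0,0.026],
    [0,0,0.032],
    [0,0,0.038],
    [0,0,0.042],
    [0,0,0.044],
    [0,0,0.044]
  ],
  "dr": [
    [0,0,0],
    [0,0,0],
    [0,0,0],
    [0,0,0],
    [0,0,0],
    [0,0,0],
    [0,0,0],
    [0,0,0],
    [0,0,0],
    [0,0,0]
  ],
  "claw": [0,0,0,0,0,0,0,0,0,0]
}}

```text
time_s: 18.8
tcp_pos: [0.5353, -0.1528, 0.097]
eef_rot: [180.0, 0.0, -17.6]
contact_force: [-0.7, -0.1, -2.1]
gripper_width: 0.0197
gripper_force: 40.0
```

Run:
```python
from h import *
plan()
c=r.capture("side"); save(c,"s3.png")
a=cv2.imread("pics/s3.png")[200:400,280:500];cv2.imwrite("pics/s3c.png",cv2.resize(a,None,fx=3,fy=3,interpolation=cv2.INTER_CUBIC))
```

```text
t 18.8 [ 0.5353 -0.1528  0.097 ] [ 1.800e+02  1.000e-02 -1.762e+01] 0.01966342079049818 39.99220132827759 [-0.7 -0.1 -2.1]
```

View pics/s3c.png

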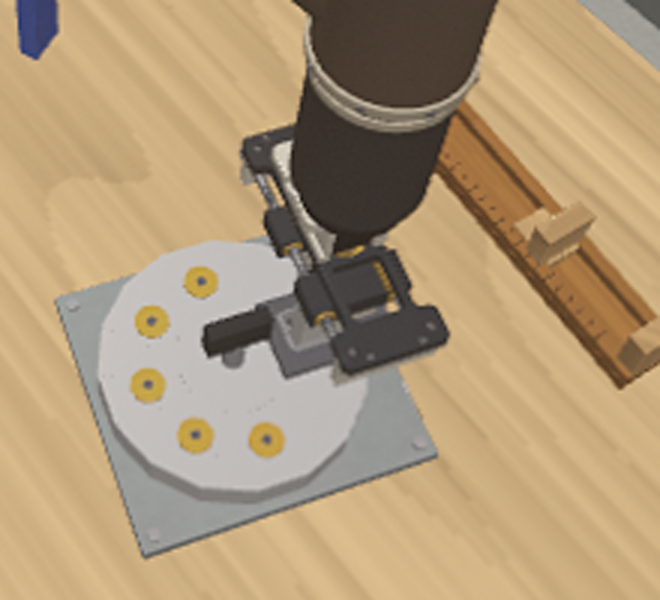

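The block stands in the window at about (300,325), still gripped, and the turret bar at (235,330) has not moved. The wrist force is unchanged, so I'm handing in.

```bash
python3 -c "
from plant import r
print(r.close_job())"
```

```text
the job is handed in; nothing more can be done
None
```

I handed the job in: the turret is clicked round to the window with the knob released, and the spacer is still gripped upright through the window, its lower end about 29 mm below the guard's top face by the arm's position reading; no verdict came back.

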